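# Present the plug gauge to the tilted ring

## Robot

A 6-joint arm with a two-finger parallel gripper is mounted at the origin on a cart in front of the work surface, level with it; the furniture and walls round the work are solid. World frame = base frame: x ahead of the robot, y to its left, z up, the work surface at z = 0. Lengths are in mm, angles in rad, forces in N, time in s.
With the tool pointing down it reaches from about 150 to 775 mm from the base axis. Payload 6.1 kg.
Tool frame: the origin (TCP) lies midway between the tips of the shut fingers; the grasp point (between the pads) lies 19 mm behind it; z points along the fingers, y is the line along which they close (so a half turn about z gives the same grasp; the last joint's range is limited). The gripper opens to 85 mm and grips with 20 to 120 N. Pads are 22 mm wide; open, the fingers measure 114 mm over their backs; the gripper's body (76 mm by 85 mm) begins 54 mm behind the grasp point. The pads swing forward as they close: fully open they stand 13 mm farther back than shut.
Start: joints at [1.293, 0.126, -0.04, 1.405, 0, 1.571], TCP at [143.97, 504.857, 231.295] pointing down, gripper open.
Joint ranges: [-2.72, 2.72], [-0.95, 1.95], [-1.27, 1.35], [-1.78, 2.02], [-1.46, 1.47], [-3.14, 3.14]. Speed limits (rad/s): [2.39, 2.39, 3.01, 3.14, 3.14, 3.14].

## Interface

Orientations are given as a rotation vector (axis times angle).
In Python, from cell import telemetry, eyes, ticket gives the robot as it stands. The module is installed in compiled form; this text tells all that it offers.
- The arm moves only by the shell command python3 -m creep 'ROWS'. ROWS is JSON, a list that holds one entry, the list of rows, each a list of 5 numbers: the opening, from 0 (shut) to 1 (fully open), then the shift along the tool's x, y, z normalised to -1 to 1, where 1 is 150 mm, then the turn about the tool's z normalised to -1 to 1, where 1 is 0.5 rad. In form: [[[grip, dx, dy, dz, twist], ...]]. A call has 1 to 10 rows; each row is the pose to reach, as a shift and turn from the pose commanded when the call began, along the tool's axes at that moment; what a row does not reach only later rows make up. A row lasts 1/10 s, in which the tool goes at most 50 mm and 8.59 degrees, less where a joint would pass 70% of its speed; a pose out of reach is approached as far as the arm can. A call with a number of a shift or a turn outside -1 to 1 is refused whole. A call with a gripper value outside its range is refused whole. The fingers move at their own pace and stop on an object; the grip force is fixed at half the most. Time passes only in rows, so rows that repeat a pose let the fingers close. It gives the time, the measured TCP pose, the force, the opening and the grip force at its end, in the units of the state.
- telemetry.observe(): the state, without advancing time (a new reading comes with each control period).
- eyes.read_camera(name): name is "scene" or "top" or "wrist"; returns the picture (480x640x3 uint8, red, green, blue); there is no depth.
- eyes.camera_info(name): a dict with "fovy" (degrees; the focal length in pixels is half the picture's height over the tangent of half this angle, whatever the lens; pixels are square), "cx", "cy" (the principal point, pixels), "extrinsics" (4x4, takes a point from camera to world coordinates). Camera axes: x right, y down, z forward; pixel columns grow to the right and rows downward; lengths in mm; the calibration is good to about 2 mm. A picture is of the moment at which its call begins: read the wrist's pose just before it. camera_info takes no time and is no camera call; for the wrist camera it gives the pose at the moment of the call.
- ticket.job_done(): hands the job in; it is judged then, once.
The state is a dict: "t": time; "joints": joint angles; "dq": joint speeds; "joint_torque": joint torques, N m; "position": TCP position; "ee_rot": TCP orientation; "wrist_force": force on the tool from outside, world axes, zero at the start; "ft_torque": the same for the moment, N m; "width": finger opening in mm; "grasp_force": force on a finger pad.
Only numpy, scipy, OpenCV 4.12 (cv2) and the standard library are available. Lean on these libraries where they do the work, as an engineer would, in place of code of your own. Each camera call takes 0.05 s, during which the arm holds its last target. There are 200 camera calls.

## Task

Lift the dust cover off the gauge stand by its knob and set it down gently, standing in the shallow tray. Then draw the plug gauge out of the stand, turn it to the slant of the ring on the sine plate and finish holding it there in line with the bore: plug end towards the ring and about 3 cm short of it, touching nothing but the fingers, so that the line-up can be checked by eye before it goes in. Do not bump the ring or the sine plate with the gauge and leave the other things on the bench where they are; the program ends while still holding the gauge.

Things in the scene. Friction and masses are not known exactly. Their poses are not given: they have to be found in the camera images.
- stand: fixed gauge stand: dark round foot 104 mm across and 12 mm high, a locating step 74 mm across up to z 18 mm, and on it a bright square boss 44 x 44 mm whose top is 45 mm above the bench, with a vertical bore 20 mm wide in its middle, 27 mm deep (floor at z 18 mm). Origin: centre of the underside, z up
- cover: loose dust cover, a plain metal cup turned upside down over the stand and the gauge, 85 mm across, 106 mm high without its knob, walls 3 mm, weight about 0.12 kg; it stands on the foot 12 mm above the bench round the step (2 mm play) and must rise at least 100 mm to clear the gauge inside. Origin: centre of its open lower rim, z up through the knob
- cover_knob (a point): centre of the black knob on top of the cover, a cylinder 24 mm across and 24 mm high, 129 mm above the cover's lower rim; its underside is 11 mm above the cover's top, so there are 23 mm from this point down to the cover's top
- gauge: plug gauge, a round steel bar 90 mm long standing upright in the stand's bore under the cover: plug 18 mm in diameter and 30 mm long at the bottom, then a darker straight handle 16 mm in diameter and 60 mm long. Weight about 0.1 kg. It reaches 27 mm deep in the bore (1 mm play all round), its handle's top stands 108 mm above the bench. Origin: centre of the plug's end face, z along the bar to the handle
- gauge_top (a point): centre of the free end of the gauge's handle, 90 mm from the plug's end face
- tray: fixed shallow flat tray 135 mm (its x) by 190 mm (its y), rim 9 mm high, its floor 4 mm above the bench and flat inside the rim; origin: centre of the underside, z up
- angle_block: fixed sine plate: dark base 150 mm (its x) by 90 mm, and a steel plate 110 x 84 mm propped on it at 35 degrees to the bench, sloping up away from the robot, highest edge about 112 mm above the bench; origin: centre of the underside, z up, x from the low edge of the slope to the high edge
- ring: ring gauge lying fixed on the middle of the sloping plate, 58 mm across and 18 mm thick with a bore in its middle; origin: centre of its underside (on the plate), z along the bore out of the plate, 35 degrees from the vertical and leaning toward the robot's side. The bore's mouth is at z = +18 mm in this frame. The gauge is only held before the ring, not put in (the bore is not open in the simulation)
- loupe: bystander: loose black eye loupe 41 mm across, 31 mm high; leave alone
- big_block: bystander: loose steel block 30 x 72 x 24 mm; leave alone
- eraser: bystander: loose eraser 21 x 46 x 12 mm; leave alone
There are look-alikes about, which are no part of the job. What is shaped like the cover but purple is not meant.

How it is judged:
By the outcome, as a careful person would: the job done as asked, in the order asked, and still so for the second after the job is handed in, while the arm keeps its last pose, push and grip.
It also fails if it takes over 54 s, if anything falls off the work surface, if the arm or the gripper's body presses on something with over 40 N, if the wrist force passes 120 N, or if a joint passes its speed limit or range.

## Working session

There is one attempt and no reset: what is moved stays moved. The work goes in short steps, Python scripts to look and compute and a shell command to move; the robot and the scene stay as the last step left them, time stands still between calls to the robot, and variables do not carry over. Pictures are saved under pics/ and viewed, at most 10 in all, crops included, and the job is handed in when it is done.

```bash
mkdir -p pics
python3 - <<'E'
from cell import telemetry, eyes
import cv2,numpy as np
print(telemetry.observe())
for n in ["scene","top"]:
    i=eyes.camera_info(n);print(n,i)
    cv2.imwrite(f"pics/{n}0.png",eyes.read_camera(n)[:,:,::-1])
E
```

```text
{'t': 0.0, 'joints': array([ 1.29297041e+00,  1.26363855e-01, -4.06022078e-02,  1.40541022e+00,
        7.22566914e-06,  1.57076455e+00]), 'dq': array([ 0.00014994,  0.00025984, -0.00034829, -0.00170244,  0.00107013,
       -0.00068308]), 'joint_torque': array([-1.99403348e-04, -4.35917652e+01,  3.52921951e+01,  1.72440021e-02,
       -1.67201250e-05,  5.29491597e-07]), 'position': array([143.87450274, 504.4731615 , 230.53960191]), 'ee_rot': array([-4.34924898e-01, -3.11111219e+00,  2.45612671e-03]), 'wrist_force': array([0.18134435, 0.93341813, 0.01332214]), 'ft_torque': array([ 0.02454191, -0.0017347 , -0.01888962]), 'grasp_force': 0.0, 'width': 85.08530629822712}
scene {'fovy': 53.687967781839696, 'cx': 331.40303279308426, 'cy': 235.43217300271425, 'extrinsics': array([[ 8.51757333e-01, -3.54498939e-01,  3.85797808e-01,
         1.76768175e+02],
       [-5.23852664e-01, -5.63041161e-01,  6.39189359e-01,
        -5.57512808e+02],
       [-9.37190385e-03, -7.46535433e-01, -6.65279651e-01,
         8.02240043e+02],
       [ 0.00000000e+00,  0.00000000e+00,  0.00000000e+00,
         1.00000000e+00]])}
top {'fovy': 42.88173864419426, 'cx': 315.1443271129314, 'cy': 243.18499860930692, 'extrinsics': array([[ 1.44594750e-02, -9.95687027e-01,  9.16420602e-02,
         4.64824595e+02],
       [-9.99883511e-01, -1.48464335e-02, -3.54215741e-03,
         1.37567210e+02],
       [ 4.88743793e-03, -9.15801672e-02, -9.95785713e-01,
         1.26859687e+03],
       [ 0.00000000e+00,  0.00000000e+00,  0.00000000e+00,
         1.00000000e+00]])}
```

View pics/top0.png

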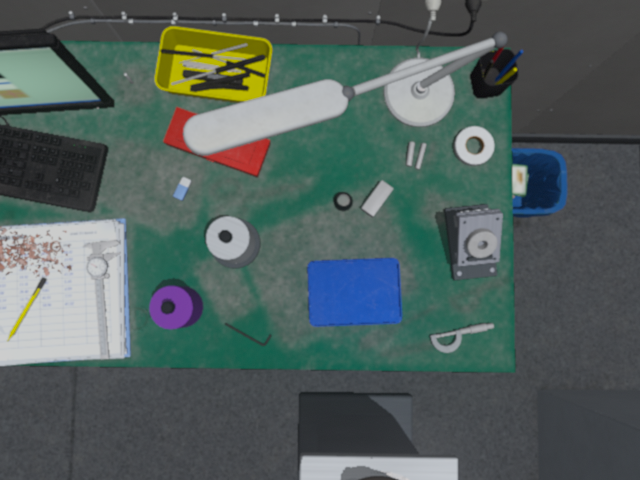

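View pics/scene0.png

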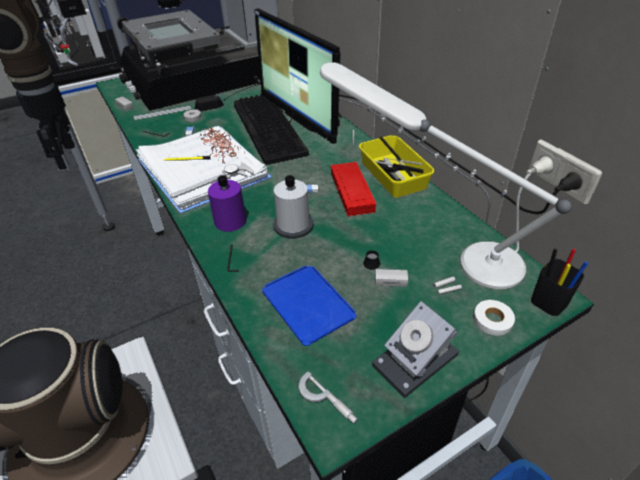

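The top view shows the cover knob near (226,237), the tray near (354,292), the ring near (483,243) and the purple decoy near (172,307). The scene view shows the knob near (291,183), the tray near (309,303) and the ring near (416,335). The commands offer no tilt, so I'll measure first and then see how the arm behaves at the edge of its reach.

```bash
cat > h.py <<'E'
import numpy as np,cv2
from scipy.spatial.transform import Rotation as Ro
from cell import telemetry, eyes
def cam(n):
    i=eyes.camera_info(n);f=240/np.tan(np.radians(i["fovy"]/2));return f,i["cx"],i["cy"],np.array(i["extrinsics"])
def ray(c,u,v):
    f,cx,cy,T=c;d=T[:3,:3]@np.array([(u-cx)/f,(v-cy)/f,1]);return T[:3,3],d/np.linalg.norm(d)
def atz(c,u,v,z):
    o,d=ray(c,u,v);return o+d*(z-o[2])/d[2]
def tri(rs):
    A=sum(np.eye(3)-np.outer(d,d) for o,d in rs);b=sum((np.eye(3)-np.outer(d,d))@o for o,d in rs);return np.linalg.solve(A,b)
def proj(c,p):
    f,cx,cy,T=c;q=(np.atleast_2d(p)-T[:3,3])@T[:3,:3];return np.c_[f*q[:,0]/q[:,2]+cx,f*q[:,1]/q[:,2]+cy]
def st():
    s=telemetry.observe();R=Ro.from_rotvec(s["ee_rot"]).as_matrix();return s,np.array(s["position"]),R
def to(target,twist=0):
    s,p,R=st();print("units of 150:",np.round(R.T@(np.array(target)-p)/150,3),"t",round(s["t"],2))
E
python3 - <<'E'
from h import *
T=cam("top");S=cam("scene")
it=cv2.imread("pics/top0.png");sc=cv2.imread("pics/scene0.png")
def blob(im,box,fn):
    x0,y0,x1,y1=box;c=im[y0:y1,x0:x1].astype(int);m=fn(c).astype(np.uint8)
    n,l,s,ce=cv2.connectedComponentsWithStats(m);k=1+np.argmax(s[1:,4]);return ce[k]+[x0,y0],s[k,4],(l==k),s[k]
dark=lambda c:c.max(2)<60
a=blob(it,(212,225,240,250),dark);b=blob(sc,(278,172,305,196),dark)
print(a[:2],b[:2],"knob",tri([ray(T,*a[0]),ray(S,*b[0])]),atz(T,*a[0],141),atz(S,*b[0],141))
blue=lambda c:(c[:,:,0]>110)&(c[:,:,0]>c[:,:,2]+70)&(c[:,:,0]>c[:,:,1]+50)
for n,c,im,box in(("top",T,it,(295,245,415,340)),("scene",S,sc,(250,250,370,355))):
    r=blob(im,box,blue);cs,_=cv2.findContours(r[2].astype(np.uint8),cv2.RETR_EXTERNAL,cv2.CHAIN_APPROX_NONE)
    h=max(cs,key=cv2.contourArea);pts=np.array([atz(c,*(q[0]+np.array(box[:2])),7)[:2] for q in h],np.float32)
    print(n,"tray",cv2.minAreaRect(pts))
A=cv2.resize(it[195:290,435:515],(480,570),interpolation=3);B=cv2.resize(sc[295:395,370:465],None,fx=3.3,fy=5.7/1,interpolation=3)
B=cv2.resize(sc[300:395,371:424+42],(0,0),fx=3.3,fy=3.3)
o=np.zeros((570,800,3),np.uint8);o[:,:480]=A;o[:B.shape[0],485:485+B.shape[1]]=B[:,:315];cv2.imwrite("pics/c1.png",o)
E
```

```text
(array([225.13684211, 235.97894737]), np.int32(95)) (array([289.48351648, 180.83516484]), np.int32(91)) knob [579.17507401 300.85045101 140.31255476] [579.5218816  300.57126431 141.        ] [578.33282347 300.12031664 141.        ]
top tray ((482.2671203613281, 51.34950637817383), (135.47789001464844, 190.5762481689453), 3.0009706020355225)
scene tray ((481.2889404296875, 51.36937713623047), (137.40518188476562, 194.75711059570312), 2.9335684776306152)
```

View pics/c1.png

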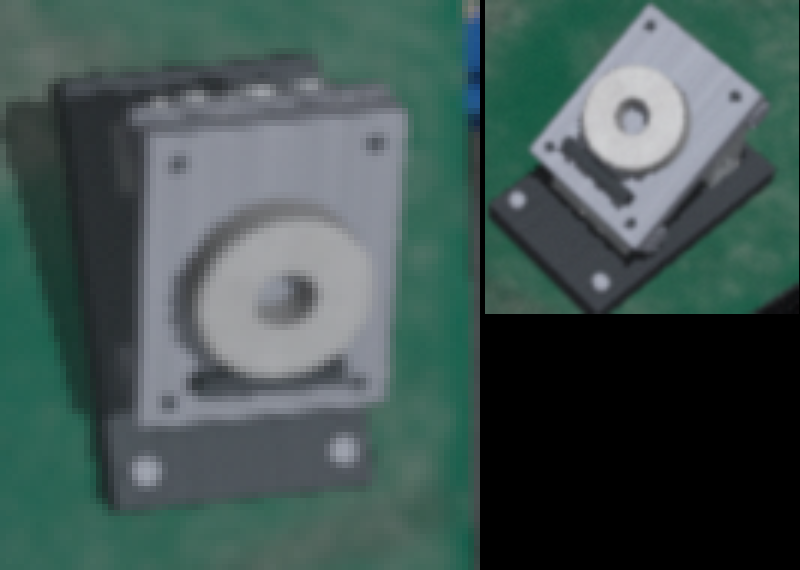

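```bash
python3 -m creep '[[[1,0,0.5,0,0],[1,0,1,0,0],[1,0,1,0,0],[1,0,1,0,0]]]'; python3 -m creep '[[[1,0,0.5,0,0],[1,0,1,0,0],[1,0,1,0,0],[1,0,1,0,0],[1,0,1,0,0]]]'; python3 -c "
from h import *
s,p,R=st();print(p,np.hypot(*p[:2]),R,s['joints'])"
```

```text
t: 0.5
position: [186.4, 653.6, 224.5]
ee_rot: [-0.435, -3.11, 0.009]
wrist_force: [-0.5, -0.2, -1.5]
width: 85.4
grasp_force: 0.0
t: 1.0
position: [226.9, 795.6, 224.4]
ee_rot: [-0.435, -3.111, 0.009]
wrist_force: [0.3, 0.7, -1.8]
width: 85.3
grasp_force: 0.0
[226.86725852 795.56689075 224.42676106] 827.2819535395254 [[-9.61666428e-01  2.74217356e-01 -1.58860617e-03]
 [ 2.74221957e-01  9.61649795e-01 -5.65603821e-03]
 [-2.33010431e-05 -5.87485275e-03 -9.99982743e-01]] [ 1.29301357e+00  8.90766895e-01  1.14416326e+00  1.83006758e+00
 -2.33136177e-05  1.57079425e+00]
```

The crop shows the ring mouth centre at about (285,295) in the left panel and about (633,117) in the right, with the base corners and screws clear. The arm kept the tool vertical out to 827 mm, so I'll test a little further.

```bash
python3 -m creep '[[[1,0,0.4,0,0],[1,0,0.8,0,0],[1,0,0.8,0,0],[1,0,0.8,0,0]]]'; python3 -c "
from h import *
s,p,R=st();print(p,np.hypot(*p[:2]),R,s['joints'])"
```

```text
t: 1.4
position: [216.9, 760.7, 268.4]
ee_rot: [-0.434, -3.105, 0.066]
wrist_force: [0.8, -0.0, 0.3]
width: 85.5
grasp_force: 0.0
[216.94801525 760.74792227 268.41746815] 791.0776463538995 [[-9.61660926e-01  2.73995764e-01 -1.16010360e-02]
 [ 2.74241247e-01  9.60805371e-01 -4.05558633e-02]
 [ 3.42029684e-05 -4.21824717e-02 -9.99109923e-01]] [1.29298070e+00 9.34148660e-01 1.34183479e+00 2.02067745e+00
 3.35389952e-05 1.57077988e+00]
```

At the joint limit the tool tilts by 2.4°. I'll pull back to see whether that tilt persists.

```bash
python3 -m creep '[[[1,0,-0.3,0,0],[1,0,-0.5,0,0],[1,0,-0.5,0,0]]]'; python3 -c "
from h import *
s,p,R=st();print(p,np.hypot(*p[:2]),R,s['joints'])"
```

```text
t: 1.7
position: [196.9, 690.6, 269.4]
ee_rot: [-0.434, -3.105, 0.066]
wrist_force: [0.2, 1.2, 1.6]
width: 85.2
grasp_force: 0.0
[196.93173183 690.5848226  269.40194508] 718.1152443789601 [[-9.61660836e-01  2.73992487e-01 -1.16856112e-02]
 [ 2.74241566e-01  9.60787543e-01 -4.09739068e-02]
 [ 8.47031255e-07 -4.26076818e-02 -9.99091880e-01]] [1.29300261e+00 5.93675837e-01 7.03418009e-01 1.72315908e+00
 1.15409262e-06 1.57080351e+00]
```

The tilt persists, so I can tilt the tool by pushing it against joint limits. I'll fit a planar arm model to work out where an outward 35° tilt arises, which should be high up with j4 at its 2.02 limit.

```bash
cat > kin.py <<'E'
import numpy as np
D=[((.12636,-.0406,1.40541),523.9+.7,230.54),((.890767,1.144163,1.830068),827.28,224.43),((.934149,1.341835,2.020677),791.08,268.42),((.593676,.703418,1.723159),718.115,269.40)]
def rows(j):
    a,b,c=j;t=a-b;p=t+c
    # unknown r0,z0,L1,L2,e,L3
    return [[1,0,np.sin(a),np.cos(t),np.sin(t),np.cos(p)],[0,1,np.cos(a),-np.sin(t),np.cos(t),-np.sin(p)]]
A=[];B=[]
for j,r,z in D:A+=rows(j);B+=[r,z]
A=np.array(A);B=np.array(B)
X,_,rk,sv=np.linalg.lstsq(A,B,rcond=1e-6)
E
python3 - <<'E'
from kin import *
print(X,rk,sv,A@X-B)
for a in(-.6,-.3,0,.29):
  for tilt in (0,.61):
    c=2.02;b=a+c-(np.pi/2-tilt)
    print(a,round(b,2),tilt,np.array(rows((a,b,c)))@X)
E
```

```text
[4.67902566e-02 1.43625382e+02 5.30957589e+02 4.51375035e+02
 7.96638046e+01 4.43354032e+02] 6 [3.83931005 2.93373125 0.7409962  0.31323488 0.07279406 0.02070859] [-8.94428988e-05  3.68618136e-04  1.10694703e-04 -4.82858439e-05
 -2.31928043e-04  3.24072015e-04  2.10676240e-04 -6.44404310e-04]
-0.6 -0.15 0 [ 72.24726675 406.25903329]
-0.6 0.46 0.61 [105.7427051  651.03371527]
-0.3 0.15 0 [215.13977656 475.28398399]
-0.3 0.76 0.61 [248.63521492 720.05866597]
0 0.45 0 [372.04847291 498.99841403]
0 1.06 0.61 [405.54391127 743.77309601]
0.29 0.74 0 [523.87697684 476.82768286]
0.29 1.35 0.61 [557.3724152  721.60236484]
```

The model fits to under 1 µm. I'll fix the 2.4° tilt by going up to the vertical ceiling at the same azimuth, which also tests the tilting mechanism.

```bash
python3 -m creep '[[[1,0,-0.25,-0.2,0],[1,0,-0.5,-0.4,0],[1,0,-0.75,-0.6,0],[1,0,-1,-0.8,0],[1,0,-1,-0.8,0]]]'|head -3; python3 -m creep '[[[1,0,-0.25,-0.2,0],[1,0,-0.5,-0.4,0],[1,0,-0.75,-0.6,0],[1,0,-1,-0.7,0],[1,0,-1,-0.7,0]]]'|head -3;  python3 -m creep '[[[1,0,0,-0.13,0],[1,0,0,-0.13,0]]]'; python3 -c "
from h import *
s,p,R=st();print(p,np.hypot(*p[:2]),R[:,2],s['joints'])"
```

```text
t: 2.2
position: [156.3, 548.0, 404.2]
ee_rot: [-0.434, -3.106, 0.052]
t: 2.7
position: [116.1, 407.3, 491.6]
ee_rot: [-0.435, -3.109, 0.02]
t: 2.9
position: [117.2, 410.8, 493.2]
ee_rot: [-0.435, -3.11, 0.012]
wrist_force: [-0.4, 1.3, -0.2]
width: 85.6
grasp_force: 0.0
[117.15120327 410.76826444 493.20109264] 427.147482137399 [-0.0021316  -0.00746852 -0.99996984] [1.29297095e+00 1.06757660e-01 5.48449178e-01 2.02025469e+00
 1.51058105e-06 1.57077284e+00]
```

The tilt is now gone (under 0.5°). Next I'll locate the ring, the block yaw and the lamp head for clearance.

```bash
python3 - <<'E'
from h import *
T=cam("top");S=cam("scene")
ct=lambda u,v:(435+u/6-.4,195+v/6-.4); cs=lambda u,v:(371+(u-485)/3.3-.35,300+v/3.3-.35)
print("ring",tri([ray(T,*ct(285,295)),ray(S,*cs(634,117))]))
# plate holes L-low,R-low,L-high,R-high
pr={'ll':((168,402),(550,147)),'lr':((358,382),(630,223)),'hl':((178,164),(650,25)),'hr':((375,143),(735,97))}
P={k:tri([ray(T,*ct(*a)),ray(S,*cs(*b))]) for k,(a,b) in pr.items()};print(P)
d=(P['hl']+P['hr']-P['ll']-P['lr'])/2;print("slope",np.degrees(np.arctan2(d[2],np.hypot(*d[:2]))),"az",np.degrees(np.arctan2(d[1],d[0])))
e=P['ll']+P['hl']-P['lr']-P['hr'];print("az from lateral",np.degrees(np.arctan2(e[1],e[0]))-90)
a=[atz(T,*ct(*q),16) for q in((146,471),(344,451))];b=[atz(S,*cs(*q),16) for q in((517,199),(600,282))]
for w in(a,b):g=w[0]-w[1];print("screws",w,np.degrees(np.arctan2(g[1],g[0]))-90)
print("lamp tip",tri([ray(T,200,133),ray(S,335,72)]))
g=[atz(T,*ct(*q),15) for q in((112,508),(365,485))];print("base low edge",g,np.degrees(np.arctan2(*(g[0]-g[1])[[1,0]]))-90)
E
python3 -m creep '[[[1,-0.33,0.01,0.1,0],[1,-0.66,0.02,0.2,0],[1,-1,0.04,0.3,0],[1,-1,0.04,0.3,0]]]'|head -3
python3 -c "
from h import *
to([579,300.7,300])"
```

```text
ring [ 576.19835203 -189.33372373   92.41986221]
{'ll': array([ 543.57660602, -160.63511535,   54.63208343]), 'lr': array([ 550.94639091, -223.70777892,   54.63684398]), 'hl': array([ 616.466634  , -151.63347499,  106.58480332]), 'hr': array([ 624.16481894, -214.96117743,  105.49375389])}
slope 34.934998010199564 az 6.925961107116917
az from lateral 6.79805078627227
screws [array([ 522.87666803, -162.72886435,   16.        ]), array([ 530.71463158, -230.59920864,   16.        ])] 6.587584679484607
screws [array([ 523.82775409, -158.79466455,   16.        ]), array([ 531.38760845, -226.73797128,   16.        ])] 6.349019819858526
lamp tip [710.89020449 307.28305801 376.85090257]
base low edge [array([ 510.10464215, -151.24343432,   15.        ]), array([ 519.23351957, -237.94764059,   15.        ])] 6.0103908002212165
t: 3.3
position: [267.2, 375.0, 443.6]
ee_rot: [-0.442, -3.107, 0.024]
units of 150: [-2.135  0.12   0.954] t 3.3
```

```bash
python3 -m creep '[[[1,-0.33,0.02,0.1,0],[1,-0.66,0.04,0.2,0],[1,-1,0.06,0.3,0],[1,-1,0.06,0.3,0]]]'|head -2
python3 -m creep '[[[1,-0.33,0.02,0.1,0],[1,-0.66,0.04,0.2,0],[1,-1,0.06,0.5,0],[1,-1.0,0.06,0.5,0],[1,-1.0,0.06,0.5,0]]]'
python3 - <<'E'
from h import *
to([579,300.7,125])
cv2.imwrite("pics/w1.png",eyes.read_camera("wrist")[:,:,::-1])
print(np.round(proj(cam("wrist"),[[579.2,300.6,153],[579.2,300.6,141]]),1))
E
```

```text
t: 3.7
position: [413.7, 341.9, 397.6]
t: 4.2
position: [557.0, 309.1, 322.7]
ee_rot: [-0.437, -3.103, 0.021]
wrist_force: [1.0, -0.3, 0.3]
width: 85.4
grasp_force: 0.0
units of 150: [-0.164  0.006  1.317] t 4.2
[[321.8 254.3]
 [322.  250. ]]
```

View pics/w1.png

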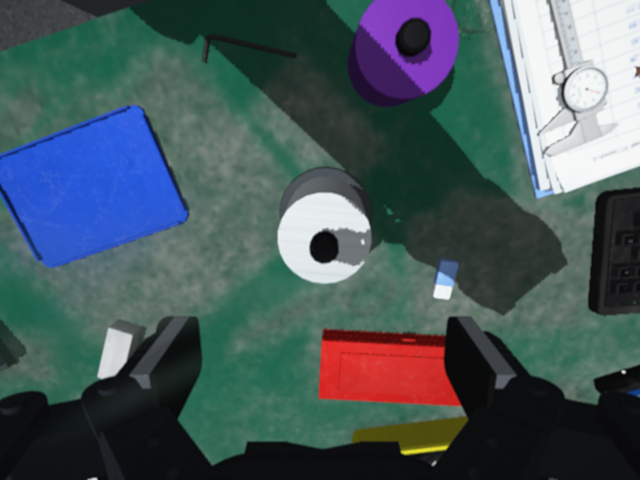

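The wrist view shows the cover's knob at (324,247), within 7 px of the prediction. I'll work out the offset and descend.

```bash
python3 - <<'E'
from h import *
c=cam("wrist");print(atz(c,324,248,150))
to([579,300.7,170]);
E
python3 -m creep '[[[1,-0.08,0,0.3,0],[1,-0.16,0.01,0.6,0],[1,-0.16,0.01,0.9,0],[1,-0.16,0.01,1,0],[1,-0.16,0.01,1,0]]]'
python3 - <<'E'
from h import *
im=eyes.read_camera("wrist");c=cam("wrist");cv2.imwrite("pics/w2.png",im[:,:,::-1]);print(proj(c,[579.2,300.6,153]))
to([579,300.7,126])
E
```

```text
[575.44042258 303.42889136 150.        ]
units of 150: [-0.168 -0.002  1.035] t 4.25
t: 4.75
position: [576.8, 303.7, 176.3]
ee_rot: [-0.431, -3.107, 0.017]
wrist_force: [-0.5, -0.9, 0.5]
width: 85.3
grasp_force: 0.0
[[315.64686854 304.01708085]]
units of 150: [-0.013 -0.016  0.351] t 4.8
```

View pics/w2.png

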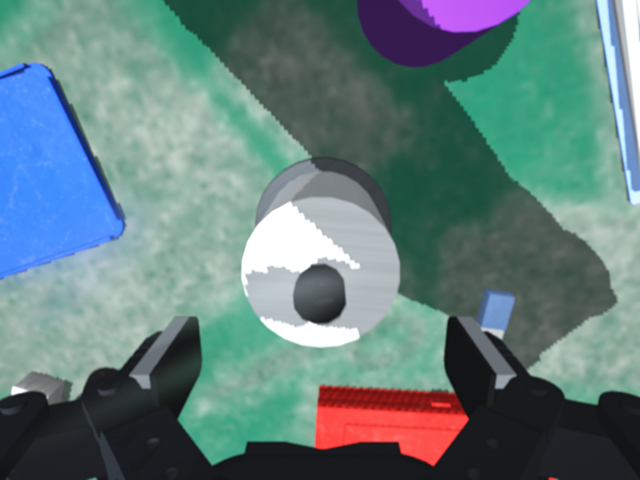

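The knob is at (320,297), with the fingers straddling it within about 1–2 mm. I'll descend and grip.

```bash
python3 -m creep '[[[1,-0.01,-0.01,0.17,0],[1,-0.01,-0.01,0.335,0],[1,-0.01,-0.01,0.335,0],[0,-0.01,-0.01,0.335,0],[0,-0.01,-0.01,0.335,0],[0,-0.01,-0.01,0.335,0],[0,-0.01,-0.01,0.335,0],[0,-0.01,-0.01,0.335,0],[0,-0.01,-0.01,0.335,0],[0,-0.01,-0.01,0.335,0]]]'
```

```text
t: 5.8
position: [580.7, 300.9, 128.5]
ee_rot: [0.435, 3.111, -0.013]
wrist_force: [-0.9, -1.5, 5.7]
width: 21.6
grasp_force: 58.9
```

```bash
python3 -m creep '[[[0,0,0,-0.05,0],[0,0,0,-0.15,0],[0,0,0,-0.3,0],[0,0,0,-0.5,0],[0,0,0,-0.7,0],[0,0,0,-0.9,0],[0,0,0,-1,0],[0,0,0,-1,0]]]'
python3 -m creep '[[[0,0.02,-0.15,0,0],[0,0.04,-0.4,0,0],[0,0.07,-0.65,0,0],[0,0.09,-0.9,0,0]]]'|head -2
python3 -m creep '[[[0,0.02,-0.25,0,0],[0,0.04,-0.5,0,0],[0,0.07,-0.7,0,0],[0,0.07,-0.8,0,0],[0,0.07,-0.85,0,0],[0,0.07,-0.85,0,0]]]'
python3 - <<'E'
from h import *
to([482,51.4,150]);cv2.imwrite("pics/s2.png",eyes.read_camera("scene")[:,:,::-1])
E
```

```text
t: 6.6
position: [581.3, 302.5, 279.9]
ee_rot: [0.435, 3.109, -0.01]
wrist_force: [0.4, -0.8, -0.5]
width: 21.1
grasp_force: 58.9
t: 7.0
position: [529.3, 174.8, 276.6]
t: 7.6
position: [485.6, 56.0, 279.2]
ee_rot: [-0.436, -3.109, 0.014]
wrist_force: [-0.6, 0.1, -1.2]
width: 21.6
grasp_force: 59.1
units of 150: [ 0.014 -0.028  0.861] t 7.6
```

View pics/s2.png

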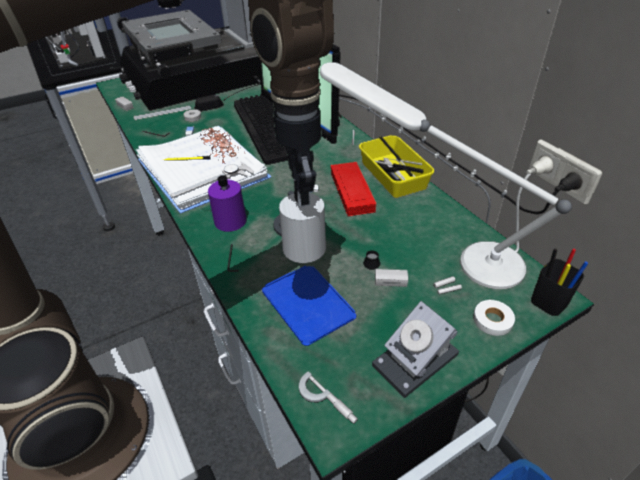

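The cover is held upright at about (303,228). I'll lower it into the tray, slowing near the floor (TCP about 120.5).

```bash
python3 -m creep '[[[0,0.01,-0.03,0.25,0],[0,0.01,-0.03,0.5,0],[0,0.01,-0.03,0.75,0],[0,0.01,-0.03,0.88,0],[0,0.01,-0.03,0.95,0],[0,0.01,-0.03,0.98,0],[0,0.01,-0.03,1,0],[0,0.01,-0.03,1,0]]]'
python3 -m creep '[[[0,0,0,0.01,0],[0,0,0,0.02,0],[0,0,0,0.03,0],[0,0,0,0.035,0],[0,0,0,0.04,0],[0,0,0,0.04,0]]]'
```

```text
t: 8.45
position: [483.2, 51.3, 130.3]
ee_rot: [-0.434, -3.111, 0.014]
wrist_force: [-0.3, -0.3, -0.7]
width: 21.0
grasp_force: 59.1
t: 9.05
position: [482.4, 50.9, 123.5]
ee_rot: [-0.435, -3.11, 0.014]
wrist_force: [-0.3, 0.5, -2.3]
width: 21.9
grasp_force: 59.1
```

```bash
python3 -m creep '[[[0,0,0,0.007,0],[0,0,0,0.007,0],[0,0,0,0.014,0],[0,0,0,0.014,0]]]'
python3 -m creep '[[[0,0,0,0.005,0],[0,0,0,0.005,0],[0,0,0,0.01,0],[0,0,0,0.01,0]]]'
```

```text
t: 9.45
position: [482.4, 50.9, 121.4]
ee_rot: [-0.435, -3.11, 0.014]
wrist_force: [-0.5, -0.1, -2.0]
width: 21.7
grasp_force: 59.1
t: 9.85
position: [482.6, 50.9, 120.2]
ee_rot: [-0.435, -3.11, 0.014]
wrist_force: [-0.3, -0.5, -0.0]
width: 21.8
grasp_force: 59.3
```

```bash
python3 -m creep '[[[0,0,0,0.005,0],[0,0,0,0.01,0],[0,0,0,0.01,0]]]'
```

```text
t: 10.15
position: [483.0, 50.7, 120.1]
ee_rot: [0.435, 3.11, -0.014]
wrist_force: [-2.4, -1.6, 9.5]
width: 21.7
grasp_force: 60.3
```

```bash
python3 -m creep '[[[0.3,0,0,0,0],[0.6,0,0,0,0],[1,0,0,0,0],[1,0,0,0,0],[1,0,0,-0.1,0],[1,0,0,-0.35,0],[1,0,0,-0.65,0],[1,0,0,-0.95,0],[1,0,0,-1,0]]]'
python3 -m creep '[[[1,0,0.2,0,0],[1,-0.04,0.5,0,0],[1,-0.07,0.8,0,0],[1,-0.07,0.8,0,0]]]'|head -2
python3 -m creep '[[[1,-0.04,0.3,0,0],[1,-0.09,0.6,0,0],[1,-0.11,0.7,0,0],[1,-0.11,0.7,0,0]]]'|head -2
python3 - <<'E'
from h import *
s,p,R=st();print(s['joints'])
for n in("wrist","top"):
    cv2.imwrite(f"pics/g_{n}.png",eyes.read_camera(n)[:,:,::-1]);print(np.round(proj(cam(n),[[580,301,108],[580,301,45]]),1))
to([580,301,180])
a=cv2.imread("pics/g_wrist.png");b=cv2.imread("pics/g_top.png")
o=np.zeros((480,800,3),np.uint8);o[:360,:480]=cv2.resize(a,(480,360));o[:320,480:]=cv2.resize(b[180:300,300:420],(320,320));cv2.imwrite("pics/c2.png",o)
E
```

```text
t: 11.05
position: [484.5, 52.5, 273.8]
ee_rot: [0.434, 3.105, -0.011]
wrist_force: [1.4, -0.5, 0.1]
width: 85.0
grasp_force: 0.0
t: 11.45
position: [527.0, 168.7, 265.1]
t: 11.85
position: [570.8, 262.8, 264.3]
[ 0.43464445  0.34245638  0.30753248  1.54446665 -0.0068457   0.71026064]
[[379.1 226.2]
 [370.5 209.6]]
[[227.4 237.5]
 [231.7 240.7]]
units of 150: [0.01  0.282 0.568] t 11.95
```

View pics/c2.png

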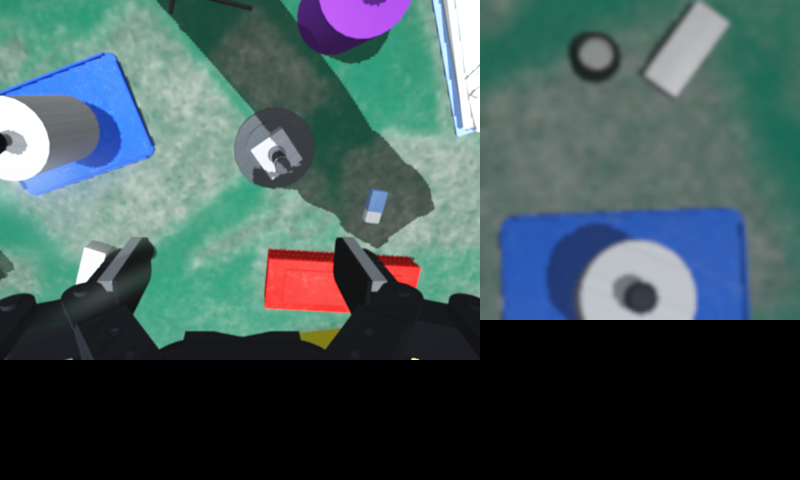

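The cover stands in the tray and the gauge is upright in its boss. I'll descend over it.

```bash
python3 -m creep '[[[1,0.01,0.15,0.2,0],[1,0.01,0.28,0.5,0],[1,0.01,0.28,0.75,0],[1,0.01,0.28,0.75,0],[1,0.01,0.28,0.75,0]]]'
python3 - <<'E'
from h import *
im=eyes.read_camera("wrist")[:,:,::-1];c=cam("wrist");q=proj(c,[[579.5,301.3,108],[579.5,301.3,45]]);print(q)
u,v=q[0].astype(int);cv2.imwrite("pics/w3.png",cv2.resize(im[max(0,v-100):v+100,u-110:u+110],None,fx=3,fy=3)[:600]);print(u-110,max(0,v-100));to([579.5,301.3,68])
E
```

```text
t: 12.45
position: [579.8, 299.6, 154.5]
ee_rot: [-0.437, -3.109, 0.015]
wrist_force: [-0.1, -0.2, 1.6]
width: 85.4
grasp_force: 0.0
[[323.92281818 277.61513464]
 [324.29424644 242.26279394]]
213 177
units of 150: [0.012 0.009 0.588] t 12.5
```

View pics/w3.png

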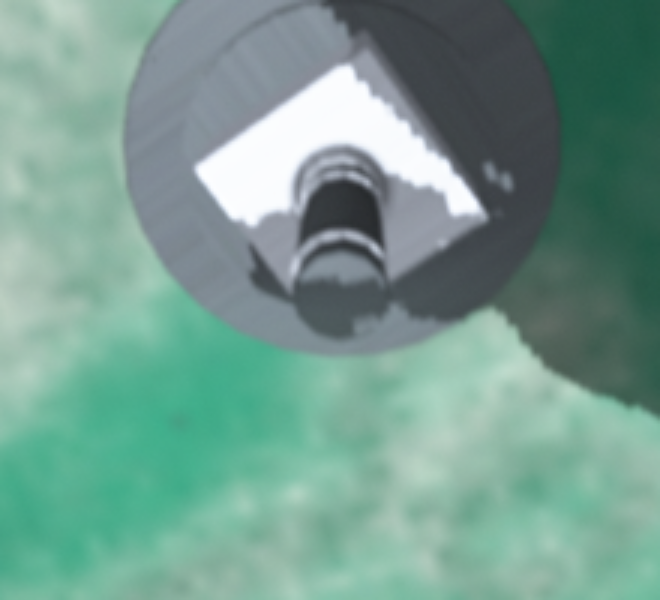

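The gauge top is at crop (340,292), which is wrist px (326,274), about 2 mm from the estimate. I'll take a mid value, descend and grip.

```bash
python3 - <<'E'
from h import *
print(atz(cam("wrist"),326.3,274.3,108))
E
python3 -m creep '[[[1,0.005,0.01,0.2,0],[1,0.005,0.01,0.4,0],[1,0.005,0.01,0.5,0],[1,0.005,0.01,0.57,0],[1,0.005,0.01,0.57,0]]]'
python3 -m creep '[[[0,0,0,0,0],[0,0,0,0,0],[0,0,0,0,0],[0,0,0,0,0],[0,0,0,0,0],[0,0,0,0,0],[0,0,0,0,0],[0,0,0,0,0]]]'
```

```text
[578.15250415 302.89528587 108.        ]
t: 13.0
position: [580.4, 301.7, 69.2]
ee_rot: [-0.436, -3.111, 0.013]
wrist_force: [-0.3, 0.8, -0.6]
width: 85.1
grasp_force: 0.0
t: 13.8
position: [580.0, 301.9, 68.6]
ee_rot: [-0.435, -3.111, 0.014]
wrist_force: [-0.4, -2.1, 5.1]
width: 14.5
grasp_force: 58.4
```

Gripped (14.5 mm, 58 N). I'll draw it straight up.

```bash
python3 -m creep '[[[0,0,0,-0.04,0],[0,0,0,-0.12,0],[0,0,0,-0.24,0],[0,0,0,-0.4,0],[0,0,0,-0.6,0],[0,0,0,-0.8,0],[0,0,0,-1,0],[0,0,0,-1,0]]]'
python3 -m creep '[[[0,0.02,-0.1,-0.15,0],[0,0.06,-0.3,-0.4,0],[0,0.1,-0.5,-0.6,0],[0,0.15,-0.7,-0.8,0],[0,0.2,-0.9,-0.9,0],[0,0.2,-0.9,-0.9,0]]]'
python3 -c "
from h import *
to([397,46,470])"
```

```text
t: 14.6
position: [581.6, 304.1, 223.7]
ee_rot: [0.434, 3.106, -0.007]
wrist_force: [0.2, 1.5, -1.9]
width: 14.5
grasp_force: 58.5
t: 15.2
position: [513.5, 180.6, 358.1]
ee_rot: [0.438, 3.108, -0.011]
wrist_force: [1.1, 0.2, 0.2]
width: 14.5
grasp_force: 58.7
units of 150: [ 0.495 -1.082 -0.741] t 15.2
```

```bash
python3 -m creep '[[[0,0.1,-0.2,-0.15,0],[0,0.2,-0.45,-0.3,0],[0,0.35,-0.7,-0.45,0],[0,0.45,-0.95,-0.6,0],[0,0.5,-1,-0.7,0],[0,0.5,-1,-0.7,0]]]'|head -3
python3 -m creep '[[[0,0,-0.08,0,0],[0,0,-0.08,-0.15,0],[0,0,-0.08,-0.15,0]]]'
python3 -c "
from h import *
s,p,R=st();print(p,np.degrees(np.arctan2(p[1],p[0])),R[:,2],s['joints'])"
```

```text
t: 15.8
position: [401.0, 59.6, 462.6]
ee_rot: [0.437, 3.109, -0.012]
t: 16.1
position: [399.2, 48.8, 482.9]
ee_rot: [-0.434, -3.109, 0.015]
wrist_force: [0.1, -0.1, -1.7]
width: 14.6
grasp_force: 59.0
[399.20712701  48.76500266 482.87912114] 6.964441494798469 [-0.00344222 -0.00893244 -0.99995418] [ 0.12773996  0.04021683  0.44777682  1.9829086  -0.00842124  0.40511982]
```

Now I'll push up against the wrist limit to tilt the tool outward.

```bash
python3 -m creep '[[[0,0,0,-0.2,0],[0,0,0,-0.4,0],[0,0,0,-0.4,0]]]'
python3 -c "
from h import *
s,p,R=st();z=R[:,2];print(p,z,np.degrees(np.arctan2(z[1],z[0])),np.degrees(np.arccos(-z[2])),s['joints'])"
```

```text
t: 16.4
position: [398.1, 49.1, 510.7]
ee_rot: [0.429, 3.077, 0.001]
wrist_force: [-0.9, -0.0, -1.7]
width: 14.7
grasp_force: 58.9
[398.12206894  49.09829409 510.68740988] [ 0.0344881  -0.0040062  -0.99939708] -6.625888410424506 1.9897095465212964 [ 0.12889758  0.04344416  0.52505623  2.0187138  -0.0084062   0.40582061]
```

```bash
for i in 1 2; do python3 -m creep '[[[0,0,0,-0.33,0],[0,0,0,-0.66,0],[0,0,0,-1,0],[0,0,0,-1,0],[0,0,0,-1,0]]]' |head -3
python3 -c "
from h import *
s,p,R=st();z=R[:,2];print(p,z,np.degrees(np.arctan2(z[1],z[0])),np.degrees(np.arccos(-z[2])),s['joints'])"; done
```

```text
t: 16.9
position: [393.3, 48.5, 531.1]
ee_rot: [0.423, 3.028, 0.022]
[393.32283177  48.51439075 531.08752143] [ 0.08503515  0.00246011 -0.99637491] 1.6571348312340972 4.880092115576591 [ 0.1290669   0.02036958  0.55447933  2.0201571  -0.00850523  0.40613619]
t: 17.4
position: [385.0, 47.6, 552.3]
ee_rot: [0.415, 2.976, 0.043]
[385.03810291  47.6252542  552.33690509] [ 0.13848685  0.00943787 -0.9903193 ] 3.898676152082821 7.978880443880915 [ 0.12956471 -0.00880184  0.57969963  2.02030012 -0.00853419  0.40618041]
```

```bash
for i in 1 2; do python3 -m creep '[[[0,0,0,-0.5,0],[0,0,0,-1,0],[0,0,0,-1,0],[0,0,0,-1,0],[0,0,0,-1,0],[0,0,0,-1,0],[0,0,0,-1,0],[0,0,0,-1,0],[0,0,0,-1,0],[0,0,0,-1,0]]]' |head -3
python3 -c "
from h import *
s,p,R=st();z=R[:,2];print(p,z,np.degrees(np.arctan2(z[1],z[0])),np.degrees(np.arccos(-z[2])),s['joints'])"; done
```

```text
t: 18.4
position: [372.7, 46.1, 573.3]
ee_rot: [0.408, 2.924, 0.063]
[372.71345509  46.11752906 573.30475397] [ 0.19136586  0.01635101 -0.98138257] 4.883704047028808 11.073210932466214 [ 0.12984843 -0.04345737  0.59927259  2.02044983 -0.00856553  0.40598939]
t: 19.4
position: [357.2, 44.1, 593.9]
ee_rot: [0.4, 2.872, 0.084]
[357.18266009  44.11584719 593.9430493 ] [ 0.24429387  0.02333232 -0.9694205 ] 5.455725907276413 14.20580270389458 [ 0.12986828 -0.08231186  0.61508035  2.02039329 -0.00850119  0.40553737]
```

```bash
for i in 1 2; do python3 -m creep '[[[0,-0.15,0.06,-0.33,0],[0,-0.3,0.12,-0.66,0],[0,-0.45,0.19,-1,0],[0,-0.45,0.19,-1,0],[0,-0.45,0.19,-1,0]]]' |head -3
python3 -c "
from h import *
s,p,R=st();z=R[:,2];print(p,z,np.degrees(np.arctan2(z[1],z[0])),np.degrees(np.arccos(-z[2])),s['joints'])"; done
```

```text
t: 19.9
position: [393.0, 48.3, 617.7]
ee_rot: [0.392, 2.819, 0.103]
[392.9586924   48.33979692 617.66523256] [ 0.29614619  0.03002197 -0.95467068] 5.788612055413974 17.317354474870612 [ 0.12850268 -0.02128505  0.73048689  2.02043064 -0.00817659  0.40376496]
t: 20.4
position: [415.2, 51.0, 640.8]
ee_rot: [0.384, 2.764, 0.122]
[415.15530054  50.96475651 640.79890721] [ 0.34911193  0.03683646 -0.93635673] 6.023262994984462 20.551548135156903 [ 0.12776345  0.01602859  0.82430379  2.02046357 -0.00794636  0.40259681]
```

```bash
for i in 1 2 3 4; do python3 -m creep '[[[0,-0.15,0.06,-0.33,0],[0,-0.3,0.12,-0.66,0],[0,-0.4,0.17,-1,0],[0,-0.4,0.17,-1,0],[0,-0.4,0.17,-1,0]]]' |head -1;done
python3 -c "
from h import *
s,p,R=st();z=R[:,2];print(p,z,np.degrees(np.arctan2(z[1],z[0])),np.degrees(np.arccos(-z[2])),s['joints'])"
```

```text
t: 20.9
t: 21.4
t: 21.9
t: 22.4
[400.17929605  49.1686027  732.86787112] [ 0.54703096  0.0622     -0.83479836] 6.48694051780007 33.40515261075573 [ 0.12836539 -0.00711118  1.02555484  2.02048517 -0.008339    0.40135937]
```

```bash
python3 -m creep '[[[0,-0.1,0.04,-0.25,0],[0,-0.2,0.08,-0.5,0],[0,-0.2,0.08,-0.5,0],[0,-0.2,0.08,-0.5,0]]]' |head -1
python3 - <<'E'
from h import *
s,p,R=st();z=R[:,2];print(p,R,np.degrees(np.arctan2(z[1],z[0])),np.degrees(np.arccos(-z[2])),s['joints'],s['width'])
E
```

```text
t: 22.8
[387.73025898  47.10908245 756.06681796] [[-0.78011344  0.19704607  0.59379783]
 [ 0.29276876  0.95375248  0.0681371 ]
 [-0.55291     0.22700012 -0.80172406]] 6.545944937064527 36.704944842366075 [ 0.12640333 -0.02327373  1.06697659  2.0204599  -0.00726488  0.39931767] 14.944233142404629
```

```bash
python3 -m creep '[[[0,0,0,0.3,0],[0,0,0,0.3,0],[0,0,0,0.3,0]]]' |head -2
python3 - <<'E'
from h import *
s,p,R=st();z=R[:,2];print(p,np.degrees(np.arctan2(z[1],z[0])),np.degrees(np.arccos(-z[2])),s['joints'],s['width'])
n=-np.array([.5736*np.cos(np.radians(6.6)),.5736*np.sin(np.radians(6.6)),-.8192])
m=np.array([575,-189,94]);to(m+n*(30+50.6))
E
```

```text
t: 23.1
position: [416.0, 50.3, 716.1]
[416.00136128  50.34454695 716.08398874] 6.5342578282206185 36.25326157772493 [ 0.12500533 -0.11713435  0.78090279  1.83612334 -0.00648177  0.39821616] 14.125889513360457
units of 150: [ 0.96  -2.238  3.323] t 23.1
```

```bash
for i in 1 2; do python3 -m creep '[[[0,0.1,-0.2,0.2,0],[0,0.2,-0.4,0.4,0],[0,0.32,-0.7,0.6,0],[0,0.32,-0.75,0.8,0],[0,0.32,-0.75,0.9,0],[0,0.32,-0.75,0.9,0]]]' |head -3;done
python3 - <<'E'
from h import *
s,p,R=st();z=R[:,2];print(p,np.degrees(np.arctan2(z[1],z[0])),np.degrees(np.arccos(-z[2])),s['joints'],s['width'])
n=-np.array([.5736*np.cos(np.radians(6.6)),.5736*np.sin(np.radians(6.6)),-.8192])
m=np.array([575,-189,94]);to(m+n*(100+50.6))
E
```

```text
t: 23.7
position: [435.4, -34.4, 557.1]
ee_rot: [0.348, 2.495, 0.207]
t: 24.3
position: [455.8, -117.9, 397.8]
ee_rot: [0.346, 2.494, 0.208]
[ 455.8216609  -117.93994421  397.83640092] 6.641016108812236 36.46109951022639 [-0.45666722 -0.395795   -0.28845239  1.12237713  0.32781803 -0.08698288] 14.938945044763905
units of 150: [ 0.329 -0.744  1.062] t 24.3
```

```bash
python3 -m creep '[[[0,0.1,-0.2,0.2,0],[0,0.2,-0.4,0.4,0],[0,0.33,-0.6,0.65,0],[0,0.33,-0.74,0.85,0],[0,0.33,-0.74,1,0],[0,0.33,-0.74,1,0],[0,0.33,-0.74,1,0]]]' |head -3
python3 - <<'E'
from h import *
s,p,R=st();z=R[:,2];print(p,np.degrees(np.arctan2(z[1],z[0])),np.degrees(np.arccos(-z[2])),s['joints'],s['width'])
c=cam("wrist");ims={n:eyes.read_camera(n)[:,:,::-1].copy() for n in("wrist","top","scene")}
for n in ims:
    cv2.imwrite(f"pics/f_{n}.png",ims[n]);print(n,np.round(proj(cam(n),[p-z*39,p,p+z*20.6,p+z*50.6,[575,-189,94]]),1))
o=np.zeros((600,800,3),np.uint8)
o[:300,:400]=cv2.resize(ims["wrist"],(400,300))
o[300:,:400]=cv2.resize(ims["top"][180:280,395:528],(400,300),interpolation=2)
o[:,400:]=cv2.resize(ims["scene"][230:395,355:465],(400,600),interpolation=2);cv2.imwrite("pics/c4.png",o)
E
```

```text
t: 25.0
position: [484.7, -199.1, 228.0]
ee_rot: [0.342, 2.491, 0.207]
[ 484.67448458 -199.07477936  228.0130092 ] 6.53409752032689 36.65971843352473 [-0.61629962 -0.28058228 -0.58532134  0.75980244  0.4096778  -0.23571963] 14.371524036986813
wrist [[321.8 385.9]
 [322.  324.1]
 [322.1 301.9]
 [322.2 277.2]
 [318.5 216.6]]
top [[518.2 304.4]
 [510.3 290.5]
 [506.3 283.6]
 [500.7 273.9]
 [482.  244.6]]
scene [[373.  306.1]
 [383.3 311.9]
 [388.4 314.8]
 [395.4 318.8]
 [415.6 334.7]]
```

View pics/c4.png

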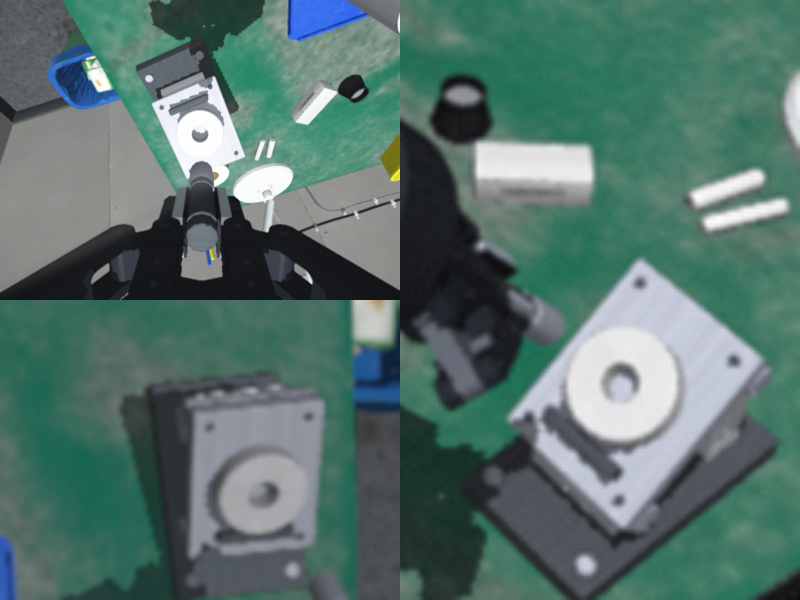

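The composite shows the gauge in line with the tool axis. In the wrist view its handle end is near (323,379) and its plug end near (323,275), both close to prediction, and the ring is behind it at (320,214). In the scene view the plug tip is near (398,319), as predicted. Now I'll compute the final approach.

```bash
cat > fin.py <<'E'
from h import *
s,p,R=st();z=R[:,2]
n=-np.array([.5736*np.cos(np.radians(6.6)),.5736*np.sin(np.radians(6.6)),-.8192])
m=np.array([575,-189,94]);t=m+n*30-z*50.6
e=p+z*50.6-m;print("plug end: along",e@n,"off",np.round(e-(e@n)*n,1),"angle",np.degrees(np.arccos(-z@n)),s["joints"],s["wrist_force"])
to(t)
E
python3 fin.py
```

```text
plug end: along 111.83403609490207 off [3.3 0.4 2.3] angle 1.6369322396768826 [-0.61677436 -0.28218799 -0.58619333  0.75860933  0.40946089 -0.23539472] [ 0.08433216 -0.51122156 -1.08584585]
units of 150: [ 0.041 -0.016  0.544] t 25.15
```

```bash
python3 -m creep '[[[0,0.04,-0.015,0.12,0],[0,0.04,-0.015,0.24,0],[0,0.04,-0.015,0.36,0],[0,0.04,-0.015,0.44,0],[0,0.04,-0.015,0.44,0],[0,0.04,-0.015,0.44,0]]]' |head -5
python3 fin.py
python3 - <<'E'
from h import *
ims={n:eyes.read_camera(n)[:,:,::-1].copy() for n in("top","scene")}
s,p,R=st();z=R[:,2]
for n in ims: print(n,np.round(proj(cam(n),[p+z*50.6,[575,-189,94]]),1))
o=np.zeros((600,800,3),np.uint8)
o[:400,:400]=cv2.resize(ims["top"][200:300,440:540],(400,400),interpolation=2)
o[:,400:]=cv2.resize(ims["scene"][260:380,360:440],(400,600),interpolation=2);cv2.imwrite("pics/c5.png",o)
E
```

```text
t: 25.75
position: [517.9, -195.0, 170.0]
ee_rot: [0.344, 2.491, 0.207]
wrist_force: [-1.3, -0.3, -1.3]
width: 14.8
plug end: along 44.610577635394925 off [-1.7  0.3 -1.2] angle 1.521966326502534 [-0.56032512 -0.20826782 -0.66626532  0.58650815  0.38153895 -0.18189611] [-1.26860983 -0.2833922  -1.31689944]
units of 150: [-0.011  0.001  0.098] t 25.75
top [[489.  257.3]
 [482.  244.6]]
scene [[406.8 330.2]
 [415.6 334.7]]
```

View pics/c5.png

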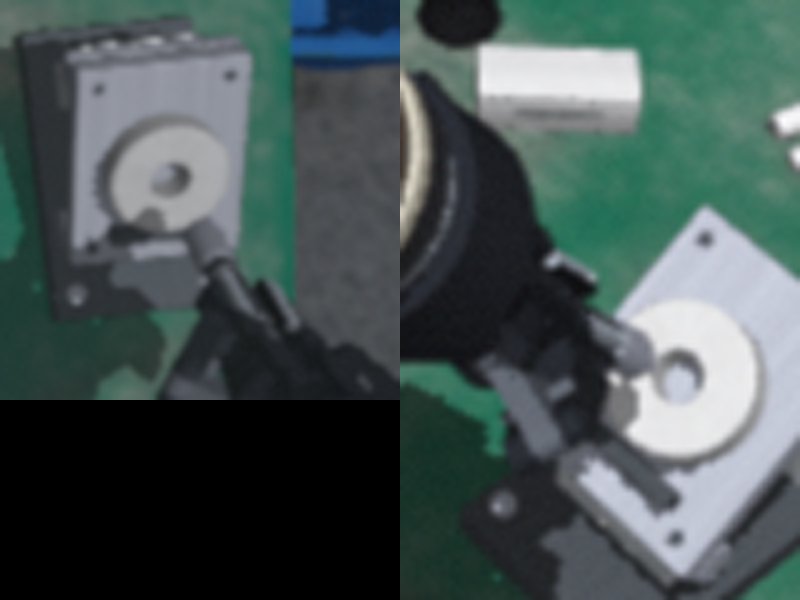

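The view shows the plug end near scene (408,331) and the ring bore near (416,335.5), matching prediction within about 1 px, and the gauge points at the bore. I'll close the last 14 mm and settle.

```bash
python3 -m creep '[[[0,-0.01,0.006,0.03,0],[0,-0.01,0.006,0.06,0],[0,-0.01,0.006,0.085,0],[0,-0.01,0.006,0.085,0],[0,-0.01,0.006,0.085,0],[0,-0.01,0.006,0.085,0]]]' |head -6
python3 fin.py
```

```text
t: 26.45
position: [526.6, -193.7, 159.4]
ee_rot: [0.345, 2.492, 0.207]
wrist_force: [0.4, 0.4, -1.3]
width: 14.5
grasp_force: 59.4
plug end: along 30.925185132397896 off [-0.9  0.8 -0.6] angle 1.4541799936041788 [-0.54631171 -0.18821572 -0.67527593  0.5538914   0.3742792  -0.16837941] [ 0.36640048  0.36461685 -1.27874386]
units of 150: [-0.008 -0.003  0.006] t 26.45
```

```bash
python3 -c "
from cell import ticket
print(ticket.job_done())"
```

```text
the job is handed in; nothing more can be done
None
```

The job is handed in at about 26.5 s of the 54 s: the cover stands upright in the tray, and the gauge is held about 31 mm short of the bore mouth, about 1.5 mm off its line and tilted 1.5° more than the ring's 35° (by arm readings and ring measurements good to about 2 mm).

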